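# Seat the shaker platform on its locating pins

### The job

The blue platform carrying the culture plate is sitting cocked on top of the two locating pins of the shaker table. With your fingertips, nudge the platform sideways until the holes at its two ends drop over the pins and it lies flat on the table. Do not grip or lift it, do not push on the culture plate, and leave the tube rack, the bottle and the two thumbscrews where they are.

Things in the scene. Friction and masses are not known exactly. Their poses are not given: they have to be found in the camera images.
- shaker: bench-top microplate shaker, fixed, white housing 240 (x) x 254 (y) mm, dark deck on top 85 mm above the bench. Origin: on the bench under its middle; x points from the control-panel front to the back, y along its long side, z up. On it stands an aluminium drive table 112 (x) x 166 (y) mm, its flat top 100 mm above the bench, 15 mm above the deck: beside it fingertips have free room over the deck
- table_centre (a point): centre of the drive table's top (shaker frame 0, 0, 100 mm), where the platform's origin lies when it is seated, its axes then along the shaker's; the seated platform overhangs the table by 4 mm at the sides and 5 mm at the ends. Within about 2 mm of the right place both ways its holes slip down over the tapered noses of the pins
- pin_left (a point): foot of the brass locating pin at the +y end of the shaker table, on the table top (shaker frame 0, +73, 100 mm). Both pins: 8 mm diameter, 6.2 mm high in all, the upper 3.6 mm tapering to a nose 2.8 mm wide
- pin_right (a point): foot of the same kind of pin at the -y end (shaker frame 0, -73, 100 mm)
- platform: loose blue aluminium plate, 120 (x) x 176 (y) x 8 mm thick, 0.33 to 0.55 kg. Origin: centre of its underside; x across, y along, z up. It starts 12 to 26 mm too far to the shaker's front (-x), up to 7 mm off along y, turned up to 0.08 rad, lying on the tops of both pins and the front of the table, so tilted about 0.1 rad, back edge high. Two 5.5 mm screw holes near corners have no part in this job
- hole_left (a point): centre, on the underside, of the slot through the platform's +y end (platform frame 0, +73, 0 mm): 11 mm wide across x, 14 mm long along y; it goes over pin_left
- hole_right (a point): centre, on the underside, of the round 11 mm hole through the platform's -y end (platform frame 0, -73, 0 mm); it goes over pin_right
- nest (a point): middle of the platform's top face (platform frame 0, 0, 8 mm), between four black corner guides, 6 mm high, that hold the culture plate
- culture_plate: loose clear lidded 24-well culture plate, 86 (x) x 128 (y) x 20 mm high, 80 g, lying between the corner guides on top of the platform (1.5 mm play). Origin: centre of its underside, 8 mm above the platform's underside
- tube_rack: bystander on the bench: magenta tube rack, 86 x 126 x 25 mm high; origin at the centre of its underside
- bottle: bystander on the bench: amber bottle with blue cap, 56 mm diameter, 100 mm high; origin at the centre of its underside
- thumbscrew1: bystander on the bench: knurled steel thumbscrew standing on its 20 mm head, 25 mm high; origin at the centre of its underside
- thumbscrew2: bystander on the bench: a second thumbscrew of the same kind
Not all that is in view belongs to the job. Leave any pink or purple look-alike of the platform alone.

How it is judged:
By the outcome, as a careful person would: the job done as asked, in the order asked, and still so for the second after the job is handed in, with the robot touching nothing.
It also fails if it takes over 64 s, if anything falls off the work surface, if the arm or the gripper's body presses on something with over 40 N, if the wrist force passes 120 N, or if a joint passes its speed limit or range.

### The arm

A 7-joint arm with a two-finger parallel gripper is mounted at the origin on the work surface. World frame = base frame: x ahead of the robot, y to its left, z up, the work surface at z = 0. Lengths are in m, angles in rad, forces in N, time in s.
With the tool pointing down it reaches from about 0.425 to 0.925 m from the base axis. Payload 6.8 kg.
Tool frame: the origin (TCP) lies midway between the tips of the shut fingers; the grasp point (between the pads) lies 19 mm behind it; x points along the fingers, y is the direction in which the jaws open and shut, and the axes are right-handed (so a half turn about x gives the same grasp; the last joint's range is limited). The gripper opens to 88 mm and grips with 3 to 60 N. Pads are 20 mm wide; open, the fingers measure 115 mm over their backs; the gripper's body (75 mm by 178 mm) begins 61 mm behind the grasp point.
Start: joints at [1.091, 0.477, 0.022, 1.555, -0.011, 1.109, -0.083], TCP at [0.245, -0.629, 0.223] pointing down, gripper open.
Joint ranges: [-2.96, 2.96], [-0.34, 2.1], [-1.41, 1.46], [0.24, 2.44], [-1.37, 4.51], [0.17, 1.92], [-2.96, 2.96]. Speed limits (rad/s): [2.39, 2.39, 3.14, 3.14, 3.14, 3.14, 3.14].

### API

Orientations are given as a rotation vector (axis times angle).
In Python, from cell import manip gives the robot as it stands.
- The arm moves only by the tool jog_arm, never from a script. Its argument "rows" is a list of rows, each a list of 7 numbers: the opening, from 0 (shut) to 1 (fully open), then the shift along the tool's x, y, z in units of 0.25 m (1.0 is 0.25 m), then the turn, a rotation vector about the tool's x, y, z in units of pi rad (1.0 is pi rad). In form: [[fingers, tx, ty, tz, ax, ay, az], ...]. A call has 1 to 12 rows; each row is the pose to reach, as a shift and turn from the pose measured when the call began, along the tool's axes at that moment, turning the shorter way round; what a row does not reach only later rows make up. A row lasts 1/8 s, in which the tool goes at most 62.5 mm and 10.7 degrees, less where a joint would pass 70% of its speed; a pose out of reach is approached as far as the arm can. A call with a number of a shift or a turn outside -1 to 1 is refused whole. A call with a gripper value outside its range is refused whole. The fingers move at their own pace and stop on an object; "grip_force" is the grip in N (left out, the last holds). Time passes only in rows, so rows that repeat a pose let the fingers close. It gives the time, the measured TCP pose, the force and the opening at its end, in the units of the state.
- manip.get_state(): the state, without advancing time (a new reading comes with each control period).
- manip.capture(name): name is "side" or "top" or "wrist"; returns a dict with "img" (420x560x3 uint8, blue, green, red), "fx", "fy", "cx", "cy" (pixels), "R" (3x3) and "t" (3): a world point X has camera coordinates R X + t; the wrist camera has in their place "mount" (4x4, takes a point from camera to tool coordinates, whose origin is the TCP and whose axes are the tool frame's). Camera axes: x right, y down, z forward; pixel columns grow to the right and rows downward; lengths in m; the calibration is good to about 2 mm. A picture is of the moment at which its call begins: read the wrist's pose just before it. There is no depth.
- manip.hand_in(): hands the job in, once; it reports no verdict.
The state is a dict: "clock": time; "joints": joint angles; "joint_velocities": joint speeds; "effort": joint torques, N m; "tool_pos": TCP position; "orientation": TCP orientation; "contact_force": force on the tool from outside, world axes, zero at the start; "torque": the same for the moment, N m; "width": finger opening in m.
Only numpy, scipy, OpenCV 4.12 (cv2) and the standard library are available. Lean on these libraries where they do the work, as an engineer would, in place of code of your own. Each camera call takes 0.05 s, during which the arm holds its last target.

## Working session

There is one attempt and no reset: what is moved stays moved. The work goes in short steps, Python scripts to look and compute and a tool call to move; the robot and the scene stay as the last step left them, time stands still between calls to the robot, and variables do not carry over. Pictures are saved under pics/ and viewed, and the job is handed in when it is done.

Besides the shell and the picture viewer there is one more tool, called after ">>>" by a JSON object that holds its "method" and its "body", one argument or row to a line. jog_arm: Moves the arm, as the interface text tells. Its arguments: {"type":"object","properties":{"rows":{"type":"array","items":{"type":"array","items":{"type":"number"}}},"grip_force":{"type":"number"}},"required":["rows"]}

```bash
ls; mkdir -p pics; python3 - <<'E'
from cell import manip
import cv2
s=manip.get_state()
print({k:(s[k] if not hasattr(s[k],'round') else s[k]) for k in ('clock','tool_pos','orientation','contact_force','width')})
for n in ('side','top','wrist'):
    c=manip.capture(n); cv2.imwrite(f'pics/{n}0.png',c['img'])
    print(n,c['fx'],c['cx'],c['cy'],c.get('R'),c.get('t'),c.get('mount'))
E
```

```text
pics
{'clock': 0.0, 'tool_pos': array([ 0.24496549, -0.62834027,  0.22169914]), 'orientation': array([ 2.01850866,  0.38150952, -2.01954941]), 'contact_force': array([ 0.16624974,  0.19345454, -0.55676367]), 'width': 0.0880237380238874}
side 472.70471973922963 280.0816328795007 204.5299068709095 [[-0.98738728 -0.15781583 -0.01266994]
 [-0.08705023  0.60799257 -0.78915606]
 [ 0.13224454 -0.77809974 -0.61406203]] [0.54798641 0.0736294  1.08330507] None
top 497.5802583911057 278.1158728017664 215.35372745652163 [[-0.0648218  -0.99788072 -0.00567535]
 [-0.96769753  0.06424765 -0.24379033]
 [ 0.2436383  -0.0103109  -0.96981136]] [0.12518548 0.57519403 0.98817414] None
wrist 295.81782541021335 278.97497287740083 212.05214232746437 None None [[-1.24160015e-04 -2.72485870e-01  9.62159776e-01 -1.62403389e-01]
 [ 9.99999926e-01  3.16612977e-04  2.18708549e-04  1.58847512e-03]
 [-3.64227260e-04  9.62159732e-01  2.72485810e-01 -7.55792125e-02]
 [ 0.00000000e+00  0.00000000e+00  0.00000000e+00  1.00000000e+00]]
```

View pics/top0.png

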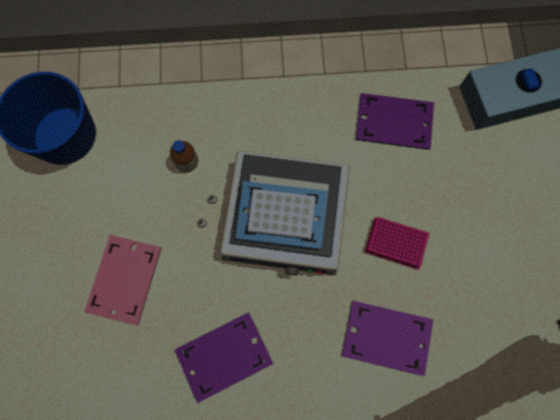

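View pics/side0.png

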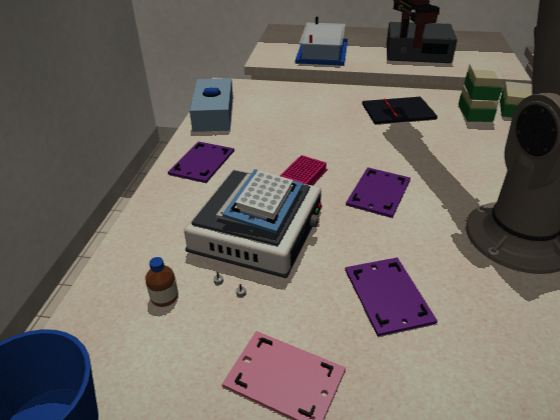

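View pics/wrist0.png

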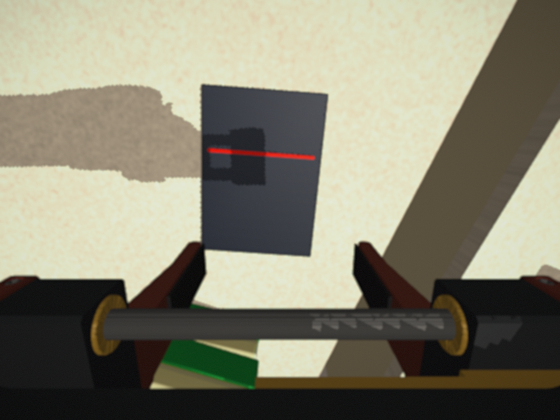

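```bash
cat > h.py <<'E'
import numpy as np, cv2
from cell import manip
from scipy.spatial.transform import Rotation as Ro
def cap(n):
    s=manip.get_state(); c=manip.capture(n)
    if n=='wrist':
        T=np.eye(4);T[:3,:3]=Ro.from_rotvec(s['orientation']).as_matrix();T[:3,3]=s['tool_pos']
        M=T@c['mount'];c['R']=M[:3,:3].T;c['t']=-M[:3,:3].T@M[:3,3]
    return c
def ray(c,u,v,z):
    d=c['R'].T@np.array([(u-c['cx'])/c['fx'],(v-c['cy'])/c['fy'],1]);o=-c['R'].T@c['t']
    return o+d*(z-o[2])/d[2]
def proj(c,X):
    p=c['R']@np.asarray(X,float)+c['t'];return np.array([c['fx']*p[0]/p[2]+c['cx'],c['fy']*p[1]/p[2]+c['cy']])
def crop(c,x0,y0,x1,y1,k,name):
    cv2.imwrite('pics/'+name,cv2.resize(c['img'][y0:y1,x0:x1],None,fx=k,fy=k,interpolation=cv2.INTER_CUBIC))
E
python3 - <<'E'
from h import *
c=cap('top');crop(c,205,140,365,285,5-.5,'topc.png')
for p in [(286,155),(285,212)]: print(ray(c,*p,0.1))
print(-c['R'].T@c['t'])
c=cap('side');crop(c,175,160,335,275,5-.5,'sidec.png')
E
```

```text
[0.70652651 0.06211301 0.1       ]
[0.58122444 0.07281761 0.1       ]
[0.32397153 0.09815427 1.09927972]
```

View pics/topc.png

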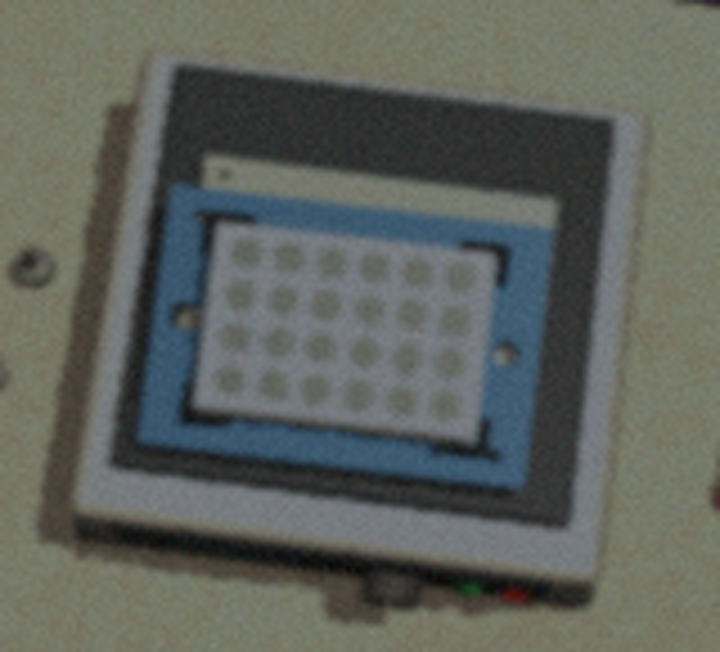

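View pics/sidec.png

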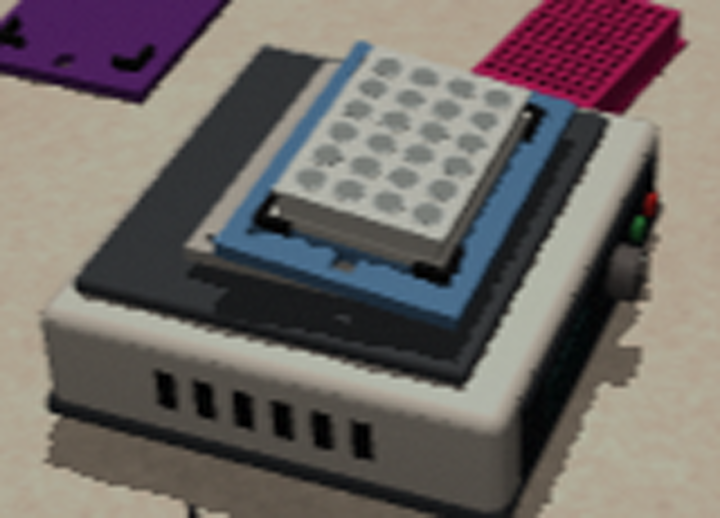

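```bash
python3 - <<'E'
from h import *
c=cap('top')
f=lambda u,v,z:ray(c,205+(u+.5)/4.5-.5,140+(v+.5)/4.5-.5,z)
a,b=f(205,155,.1),f(557,198,.1);print(a,b,np.linalg.norm(a-b))
y=(a-b)/np.linalg.norm(a-b);x=np.array([y[1],-y[0],0]);print('yaw',np.arctan2(-y[0],y[1]),'ctr',(a+b)/2-.056*x)
d=[f(*p,.085) for p in [(177,66),(613,120),(570,525),(110,465)]];print(np.array(d),np.mean(d,0))
print('holes',f(187,317,.113),f(508,353,.113))
s=manip.get_state();R=Ro.from_rotvec(s['orientation']).as_matrix();print(R)
E
```

```text
[0.66883057 0.14069145 0.1       ] [ 0.63670395 -0.02244007  0.1       ] 0.16626487989829444
yaw -0.19444859767345815 ctr [0.59782261 0.06994632 0.1       ]
[[ 0.7200447   0.15249329  0.085     ]
 [ 0.67858625 -0.05447325  0.085     ]
 [ 0.48487213 -0.01617084  0.085     ]
 [ 0.52663859  0.19273293  0.085     ]] [0.60253542 0.06864553 0.085     ]
holes [0.58726244 0.15229893 0.113     ] [0.56075255 0.00786335 0.113     ]
[[-2.51262020e-04  3.63298000e-01 -9.31672958e-01]
 [ 5.15905462e-04 -9.31672816e-01 -3.63298084e-01]
 [-9.99999835e-01 -5.71938178e-04  4.66665713e-05]]
```

>>> {"method": "jog_arm", "body": {
  "rows": [
    [1,0,-0.19,-0.17,0,0,0],
    [1,-0.04,-0.38,-0.34,0,0,0],
    [1,-0.07,-0.57,-0.5,0,0,0],
    [1,-0.07,-0.76,-0.67,0,0,0],
    [1,-0.07,-0.95,-0.84,0,0,0],
    [1,-0.07,-0.95,-0.84,0,0,0]
  ]
}}

```text
clock: 1.05
tool_pos: [0.3564, -0.327, 0.2403]
orientation: [2.015, 0.388, -2.014]
contact_force: [0.4, -0.4, 0.3]
width: 0.0882
```

>>> {"method": "jog_arm", "body": {
  "rows": [
    [1,0,-0.19,-0.17,0.05,0,0],
    [1,0,-0.38,-0.34,0.1,0,0],
    [1,0,-0.57,-0.5,0.15,0,0],
    [1,0,-0.76,-0.67,0.18,0,0],
    [1,0,-0.95,-0.84,0.18,0,0],
    [1,0,-0.95,-0.84,0.18,0,0]
  ]
}}

```text
clock: 1.8
tool_pos: [0.4649, -0.0256, 0.2411]
orientation: [-2.127, 0.192, 2.123]
contact_force: [-0.4, -0.0, 0.3]
width: 0.0877
```

>>> {"method": "jog_arm", "body": {
  "rows": [
    [1,0,-0.24,-0.04,0,0,0],
    [1,0,-0.47,-0.08,0,0,0],
    [1,0,-0.47,-0.08,0,0,0],
    [1,0,-0.47,-0.08,0,0,0]
  ]
}}

```text
clock: 2.3
tool_pos: [0.5059, 0.0848, 0.241]
orientation: [-2.125, 0.194, 2.124]
contact_force: [-1.0, -1.2, 0.2]
width: 0.0878
```

```bash
python3 - <<'E'
from h import *
s=manip.get_state();print(s['clock'],s['tool_pos'],Ro.from_rotvec(s['orientation']).as_matrix().round(4))
c=cap('wrist');cv2.imwrite('pics/w1.png',c['img']);np.savez('w1.npz',**c)
crop(c,130,0,430,210,2.6,'w1c.png')
E
```

```text
2.3 [0.50593786 0.08483091 0.24099523] [[ 9.000e-04 -1.825e-01 -9.832e-01]
 [ 1.300e-03 -9.832e-01  1.825e-01]
 [-1.000e+00 -1.400e-03 -7.000e-04]]
```

View pics/w1.png

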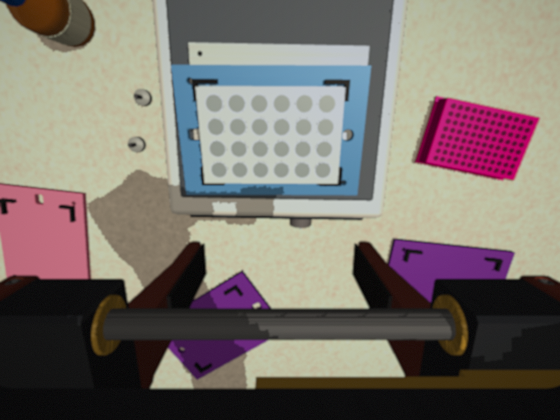

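View pics/w1c.png

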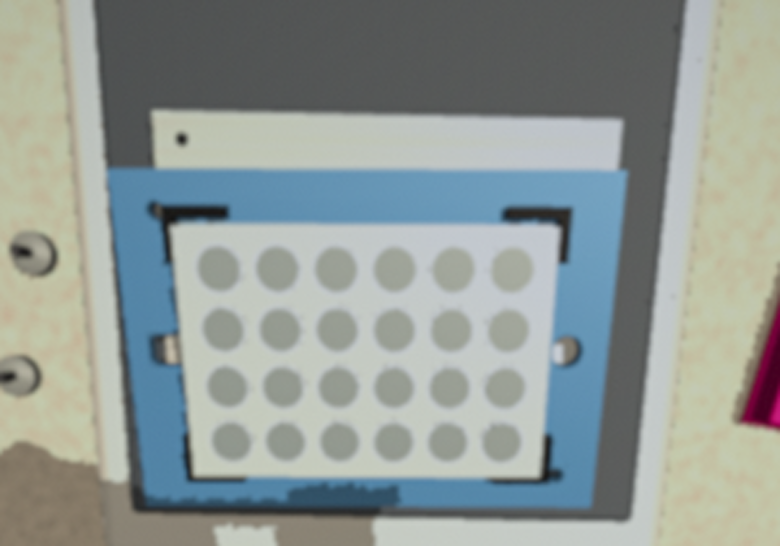

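```bash
cat > meas.py <<'E'
from h import *
def quad(mask):
    cs,_=cv2.findContours(mask,cv2.RETR_EXTERNAL,cv2.CHAIN_APPROX_NONE);k=max(cs,key=cv2.contourArea)
    h=cv2.convexHull(k)[:,0,:].astype(float)
    # 4 sides by min-area-rect assignment, line fit on dense contour
    p=k[:,0,:].astype(float);box=cv2.boxPoints(cv2.minAreaRect(k))
    q=cv2.approxPolyDP(cv2.convexHull(k),8,True)[:,0,:].astype(float)
    if len(q)!=4: print('approx',len(q));q=box
    L=[]
    for i in range(4):
        a,b=q[i],q[(i+1)%4];n=np.array([b[1]-a[1],a[0]-b[0]]);l=np.hypot(*n);n/=l
        t=((p-a)@(b-a))/l**2;sel=(abs((p-a)@n)<3)&(t>.08)&(t<.92)
        vx,vy,x0,y0=cv2.fitLine(p[sel].astype(np.float32),cv2.DIST_HUBER,0,.01,.01).ravel()
        L.append(np.cross([x0,y0,1],[x0+vx,y0+vy,1]))
    c=[np.cross(L[i-1],L[i]) for i in range(4)]
    return np.array([v[:2]/v[2] for v in c])
def blue(c,x0,y0,x1,y1):
    hsv=cv2.cvtColor(c['img'],cv2.COLOR_BGR2HSV)
    m=cv2.inRange(hsv,(95,90,50),(115,255,255));z=np.zeros_like(m);z[y0:y1,x0:x1]=m[y0:y1,x0:x1]
    return cv2.morphologyEx(z,cv2.MORPH_CLOSE,np.ones((5,5)))
E
python3 - <<'E'
from meas import *
c=dict(np.load('w1.npz'))
g=lambda u,v,z:ray(c,130+(u+.5)/2.6-.5,(v+.5)/2.6-.5,z)
a,b=g(152,110,.1),g(623,120,.1)
y=(a-b);print('len',np.linalg.norm(y));y/=np.linalg.norm(y);x=np.array([y[1],-y[0],0]);C=(a+b)/2-.056*x
print('yaw',np.arctan2(-y[0],y[1]),'ctr',C)
S=np.stack([x,y,[0,0,1]],1)
sh=lambda P:(S.T@(np.asarray(P)-[C[0],C[1],0])*1000).round(1)
for n,p in dict(deckFL=(133,512),deckFR=(632,520)).items(): print(n,sh(g(*p,.085)))
q=quad(blue(c,160,50,390,205));print(q.round(1))
for p in q: print(sh(ray(c,*p,.11)))
# order: image TL=(+x,+y),TR=(+x,-y),BR=(-x,-y),BL
s=q.sum(1);d=q[:,0]-q[:,1]
o=np.array([q[s.argmin()],q[d.argmax()],q[s.argmax()],q[d.argmin()]])
obj=np.array([[60,88,8],[60,-88,8],[-60,-88,8],[-60,88,8]])/1000.
K=np.array([[c['fx'],0,c['cx']],[0,c['fy'],c['cy']],[0,0,1]])
ok,r,t=cv2.solvePnP(obj,o,K,None)
Rc=cv2.Rodrigues(r)[0];Rw=S.T@c['R'].T@Rc;tw=c['R'].T@(t.ravel()-c['t'])
print('platform in shaker',sh(tw),Ro.from_matrix(Rw).as_euler('ZYX').round(3))
print('reproj',(cv2.projectPoints(obj,r,t,K,None)[0][:,0]-o).round(2).tolist())
np.savez('frame.npz',S=S,C=C)
R=Ro.from_rotvec(manip.get_state()['orientation']).as_matrix()
print('tool turn err',np.arctan2(*( (S.T@-R[:,1])[[0,1]]*[-1,1])), 'TCP sh',sh(manip.get_state()['tool_pos']))
E
```

```text
len 0.16641347812338914
yaw -0.20260994394590623 ctr [0.59938064 0.06808025 0.1       ]
deckFL [-93.1 105.3  85. ]
deckFR [ -92.4 -106.7   85. ]
[[171.   66. ]
 [369.7  66. ]
 [356.6 194. ]
 [185.9 194. ]]
[ 33.8  97.2 110. ]
[ 37.2 -82.6 110. ]
[-81.  -81.4 110. ]
[-84.5  91.5 110. ]
platform in shaker [-24.1   6.1 101.5] [ 0.018 -0.103  0.004]
reproj [[-0.02, -0.46], [-0.23, -0.19], [-0.29, 0.41], [0.59, 0.36]]
tool turn err 0.01774739898639671 TCP sh [-94.9  -3.1 241. ]
```

>>> {"method": "jog_arm", "body": {
  "rows": [
    [0,0,-0.25,-0.15,0.0056,0,0],
    [0,0,-0.495,-0.293,0.0056,0,0],
    [0,0.2,-0.495,-0.293,0.0056,0,0],
    [0,0.4,-0.495,-0.293,0.0056,0,0],
    [0,0.4,-0.495,-0.293,0.0056,0,0],
    [0,0.4,-0.495,-0.293,0.0056,0,0],
    [0,0.4,-0.495,-0.293,0.0056,0,0],
    [0,0.4,-0.495,-0.293,0.0056,0,0]
  ]
}}

```text
clock: 3.35
tool_pos: [0.6016, 0.1925, 0.1432]
orientation: [-2.118, 0.213, 2.11]
contact_force: [-0.8, 1.0, 0.6]
width: 0.0113
```

```bash
cat >> meas.py <<'E'
F=np.load('frame.npz');S=F['S'];C=F['C']
sh=lambda P:(S.T@(np.asarray(P)-[C[0],C[1],0])*1000).round(1)
def tcp():
    s=manip.get_state();R=Ro.from_rotvec(s['orientation']).as_matrix();A=S.T@R
    print('t',round(s['clock'],2),'TCP sh',sh(s['tool_pos']),'yawerr',round(float(np.arctan2(A[0,1],-A[1,1])),4),'F',(S.T@s['contact_force']).round(1),'w',round(s['width'],4))
    print('toolaxes in sh',A.round(3).tolist())
E
python3 - <<'E'
from meas import *
tcp()
c=cap('side');crop(c,165,110,345,280,3.5,'s2.png')
c=cap('top');crop(c,205,140,365,285,4,'t2.png')
E
```

```text
t 3.35 TCP sh [-22.8 122.3 143.2] yawerr -0.0004 F [-1.   0.9  0.6] w 0.0113
toolaxes in sh [[0.004, -0.0, -1.0], [0.003, -1.0, 0.0], [-1.0, -0.003, -0.004]]
```

View pics/s2.png

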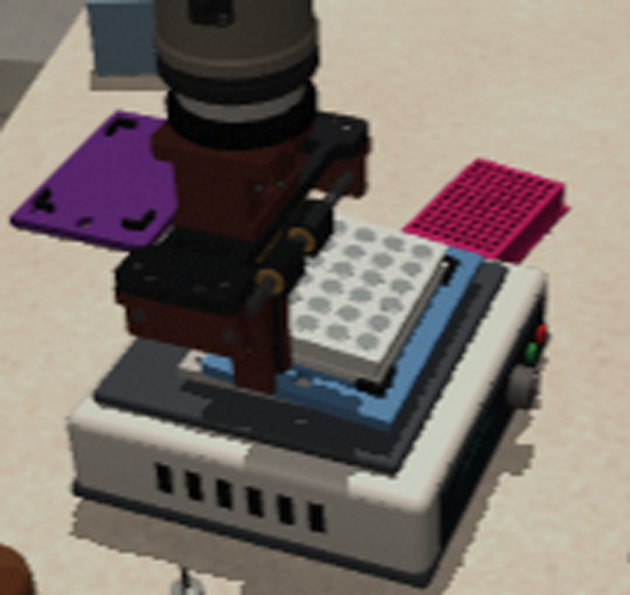

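>>> {"method": "jog_arm", "body": {
  "rows": [
    [0,0.1,0,0,0,0,0],
    [0,0.188,0,0,0,0,0],
    [0,0.188,0,0,0,0,0],
    [0,0.188,0.02,0,0,0,0],
    [0,0.188,0.03,0,0,0,0],
    [0,0.188,0.04,0,0,0,0],
    [0,0.188,0.04,0,0,0,0]
  ]
}}

```text
clock: 4.32
tool_pos: [0.5995, 0.1824, 0.0958]
orientation: [-2.117, 0.214, 2.11]
contact_force: [0.9, -0.2, 0.4]
width: 0.0005
```

```bash
python3 - <<'E'
from meas import *
tcp()
c=cap('side');crop(c,165,110,345,280,3.5,'s3.png')
E
```

```text
t 4.33 TCP sh [-22.9 112.   95.8] yawerr -0.0005 F [ 1.  -0.1  0.4] w 0.0005
toolaxes in sh [[0.003, -0.0, -1.0], [0.002, -1.0, 0.001], [-1.0, -0.002, -0.003]]
```

View pics/s3.png

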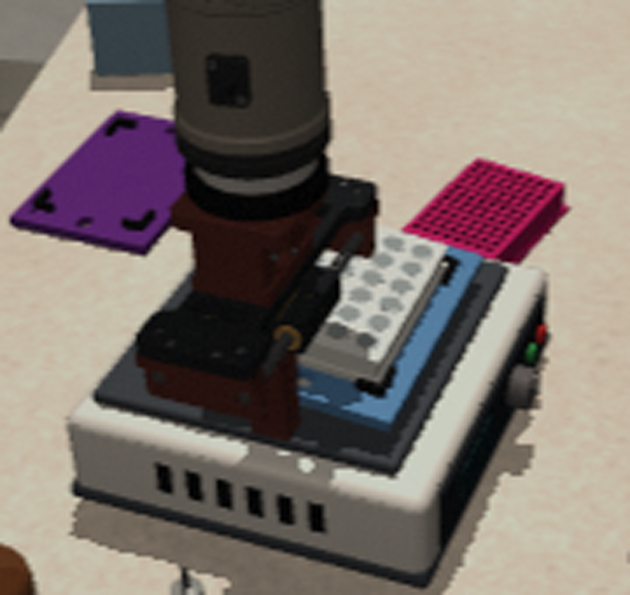

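>>> {"method": "jog_arm", "body": {
  "rows": [
    [0,0,0.01,0,0,0,0],
    [0,0,0.016,0,0,0,0],
    [0,0,0.02,0,0,0,0],
    [0,0,0.024,0,0,0,0],
    [0,0,0.028,0,0,0,0]
  ]
}}

```text
clock: 5.0
tool_pos: [0.598, 0.1758, 0.0956]
orientation: [-2.117, 0.213, 2.111]
contact_force: [-0.5, 0.2, -0.4]
width: 0.0004
```

```bash
python3 - <<'E'
from meas import *
tcp()
c=cap('wrist');cv2.imwrite('pics/w2.png',c['img'])
E
```

```text
t 5.0 TCP sh [-23.1 105.2  95.6] yawerr -0.0002 F [-0.6  0.1 -0.4] w 0.0004
toolaxes in sh [[0.003, -0.0, -1.0], [0.002, -1.0, 0.0], [-1.0, -0.002, -0.003]]
```

View pics/w2.png

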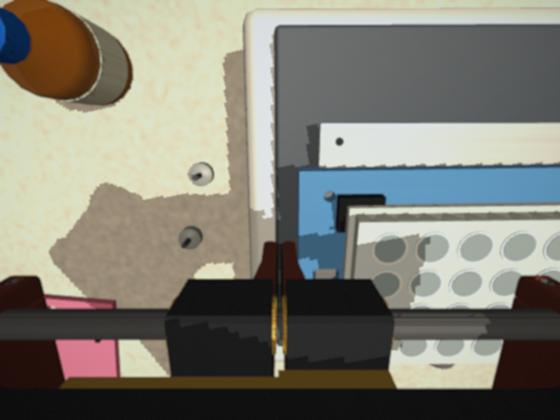

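>>> {"method": "jog_arm", "body": {
  "rows": [
    [0,0,0.006,0,0,0,0],
    [0,0,0.012,0,0,0,0],
    [0,0,0.016,0,0,0,0],
    [0,0,0.02,0,0,0,0]
  ]
}}

```text
clock: 5.55
tool_pos: [0.597, 0.171, 0.0957]
orientation: [-2.117, 0.213, 2.11]
contact_force: [0.5, 2.8, -0.7]
width: 0.0004
```

```bash
python3 - <<'E'
from meas import *
tcp()
c=cap('wrist');cv2.imwrite('pics/w3.png',c['img'])
E
```

```text
t 5.55 TCP sh [-23.  100.4  95.7] yawerr -0.0001 F [-0.   2.9 -0.7] w 0.0004
toolaxes in sh [[0.003, -0.0, -1.0], [0.002, -1.0, 0.0], [-1.0, -0.002, -0.003]]
```

View pics/w3.png

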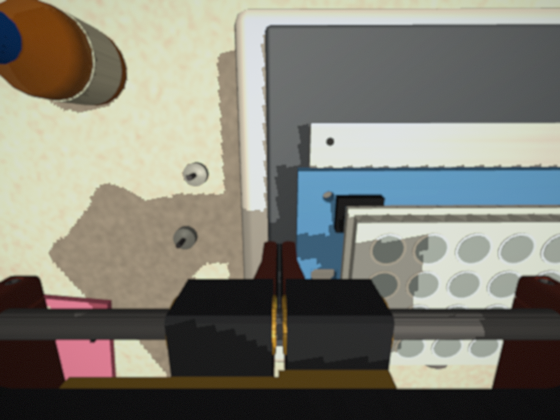

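```bash
python3 - <<'E'
from meas import *
c=cap('wrist')
print('tbl corner',sh(ray(c,310,124,.1)),'(expect 56 83)')
print('plat corner',sh(ray(c,297.5,170,.1155)), sh(ray(c,297.5,210,.113)))
E
```

```text
tbl corner [ 55.4  83.3 100. ] (expect 56 83)
plat corner [ 33.9  90.2 115.5] [ 13.2  89.7 113. ]
```

>>> {"method": "jog_arm", "body": {
  "rows": [
    [0,0,0.004,0,0,0,0],
    [0,0,0.008,0,0,0,0],
    [0,0,0.008,0,0,0,0],
    [0,0,0.008,0,0,0,0]
  ]
}}

```text
clock: 6.15
tool_pos: [0.5965, 0.1687, 0.0957]
orientation: [-2.117, 0.214, 2.111]
contact_force: [-0.2, 1.7, -0.8]
width: 0.0004
```

```bash
python3 - <<'E'
from meas import *
tcp()
c=cap('wrist');crop(c,230,100,430,300,3,'w4.png')
np.savez('w4.npz',**c)
E
```

```text
t 6.15 TCP sh [-23.   97.9  95.7] yawerr -0.0004 F [-0.5  1.6 -0.8] w 0.0004
toolaxes in sh [[0.003, -0.0, -1.0], [0.002, -1.0, 0.0], [-1.0, -0.002, -0.003]]
```

View pics/w4.png

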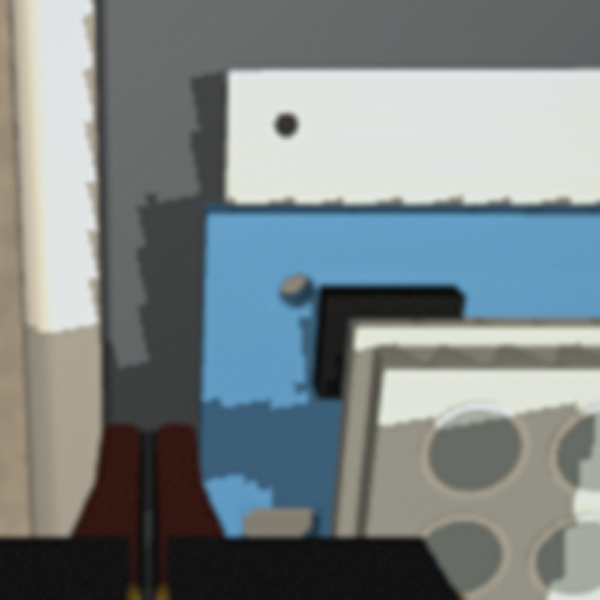

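>>> {"method": "jog_arm", "body": {
  "rows": [
    [0,0,-0.06,0,0,0,0],
    [0,-0.2,-0.06,0,0,0,0],
    [0.3,-0.4,-0.06,0,0,0,0],
    [0.6,-0.58,0.05,0.1,0,0,0],
    [1,-0.58,0.25,0.22,0,0,0],
    [1,-0.58,0.392,0.34,0,0,0],
    [1,-0.58,0.392,0.34,0,0,0],
    [1,-0.58,0.392,0.34,0,0,0],
    [1,-0.58,0.392,0.34,0,0,0]
  ]
}}

```text
clock: 7.32
tool_pos: [0.494, 0.0909, 0.2403]
orientation: [-2.117, 0.211, 2.111]
contact_force: [-0.1, -0.0, 1.4]
width: 0.0668
```

```bash
cat >> meas.py <<'E'
def plat(c,reg):
    q=quad(blue(c,*reg))
    s=q.sum(1);d=q[:,0]-q[:,1]
    o=np.array([q[s.argmin()],q[d.argmax()],q[s.argmax()],q[d.argmin()]])
    obj=np.array([[60,88,8],[60,-88,8],[-60,-88,8],[-60,88,8]])/1000.
    K=np.array([[c['fx'],0,c['cx']],[0,c['fy'],c['cy']],[0,0,1]])
    ok,r,t=cv2.solvePnP(obj,o,K,None)
    Rc=cv2.Rodrigues(r)[0];Rw=S.T@c['R'].T@Rc;tw=c['R'].T@(t.ravel()-c['t'])
    print('quad',o.round(1).tolist());print('platform in shaker',sh(tw),'yaw,pitch,roll',Ro.from_matrix(Rw).as_euler('ZYX').round(3))
    print('reproj',(cv2.projectPoints(obj,r,t,K,None)[0][:,0]-o).round(2).tolist())
    print('corners on plane .11',[sh(ray(c,*p,.11))[:2].tolist() for p in o])
E
python3 - <<'E'
from meas import *
tcp()
c=cap('wrist');crop(c,130,0,430,220,2.6,'w5.png')
plat(c,(140,30,420,230))
E
```

```text
t 7.33 TCP sh [-107.9    1.2  240.3] yawerr 0.001 F [-0.1 -0.   1.4] w 0.0668
toolaxes in sh [[0.003, 0.001, -1.0], [0.003, -1.0, -0.001], [-1.0, -0.003, -0.003]]
quad [[179.0, 52.0], [380.5, 52.0], [366.0, 183.0], [193.4, 183.0]]
platform in shaker [-2.530e+01  1.000e-01  1.011e+02] yaw,pitch,roll [ 0.001 -0.11   0.003]
reproj [[0.23, -0.48], [-0.19, -0.52], [-0.65, 0.58], [0.6, 0.6]]
corners on plane .11 [[34.3, 90.2], [34.4, -89.7], [-83.7, -86.3], [-84.1, 86.4]]
```

View pics/w5.png

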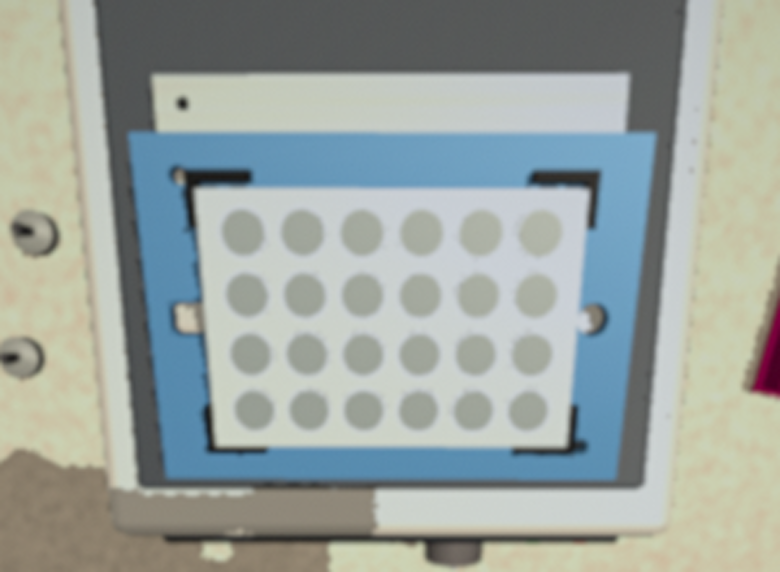

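>>> {"method": "jog_arm", "body": {
  "rows": [
    [1,0.2,0,0.01,0,0,0],
    [1,0.4,0,0.01,0,0,0],
    [1,0.55,0,0.01,0,0,0],
    [1,0.593,0,0.01,0,0,0],
    [1,0.593,0,0.01,0,0,0],
    [1,0.593,0,-0.02,0,0,0],
    [1,0.593,0,-0.04,0,0,0],
    [1,0.593,0,-0.05,0,0,0],
    [1,0.593,0,-0.06,0,0,0]
  ]
}}

```text
clock: 8.5
tool_pos: [0.5074, 0.0887, 0.0926]
orientation: [-2.114, 0.212, 2.115]
contact_force: [-8.0, 1.3, 6.8]
width: 0.0877
```

```bash
python3 - <<'E'
from meas import *
tcp()
c=cap('side');crop(c,165,110,345,280,3.5,'s6.png')
c=cap('wrist');cv2.imwrite('pics/w6.png',c['img'])
E
```

```text
t 8.5 TCP sh [-94.3   1.7  92.6] yawerr 0.0014 F [-8.1 -0.3  6.8] w 0.0877
toolaxes in sh [[-0.0, 0.001, -1.0], [0.002, -1.0, -0.001], [-1.0, -0.002, 0.0]]
```

View pics/s6.png

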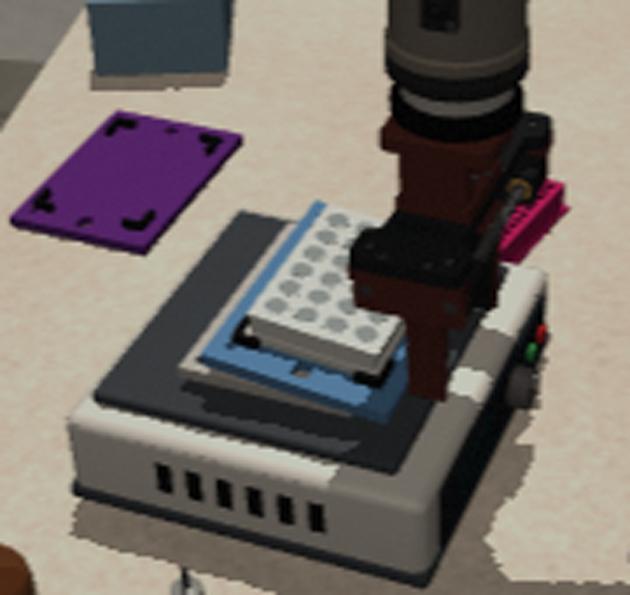

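View pics/w6.png

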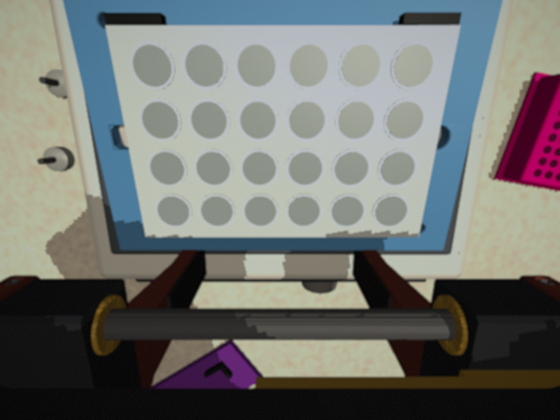

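>>> {"method": "jog_arm", "body": {
  "rows": [
    [1,0,0,0.016,0,0,0],
    [1,-0.01,0,0.016,0,0,0],
    [1,-0.01,0,0.016,0,0,0]
  ]
}}

```text
clock: 8.98
tool_pos: [0.5047, 0.0893, 0.0958]
orientation: [-2.117, 0.211, 2.112]
contact_force: [-0.5, -0.1, 0.1]
width: 0.0877
```

>>> {"method": "jog_arm", "body": {
  "rows": [
    [1,0,0,-0.01,0,0,0],
    [1,0,0,-0.02,0,0,0],
    [1,0,0,-0.02,0,0,0]
  ]
}}

```text
clock: 9.35
tool_pos: [0.5081, 0.0885, 0.0955]
orientation: [-2.114, 0.212, 2.116]
contact_force: [-5.4, 1.6, 4.2]
width: 0.0878
```

```bash
python3 - <<'E'
from meas import *
tcp()
E
```

```text
t 9.35 TCP sh [-93.5   1.6  95.5] yawerr 0.0012 F [-5.6  0.4  4.2] w 0.0878
toolaxes in sh [[-0.001, 0.001, -1.0], [0.001, -1.0, -0.001], [-1.0, -0.001, 0.001]]
```

>>> {"method": "jog_arm", "body": {
  "rows": [
    [1,0,0,-0.008,0,0,0],
    [1,0,0,-0.016,0,0,0],
    [1,0,0,-0.024,0,0,0],
    [1,0,0,-0.032,0,0,0],
    [1,0,0,-0.032,0,0,0]
  ]
}}

```text
clock: 9.98
tool_pos: [0.5139, 0.0874, 0.0951]
orientation: [-2.11, 0.212, 2.121]
contact_force: [-5.9, 2.1, 5.5]
width: 0.0876
```

```bash
python3 - <<'E'
from meas import *
tcp()
c=cap('side');crop(c,165,130,345,280,4,'s7.png')
c=cap('wrist');cv2.imwrite('pics/w7.png',c['img'])
E
```

```text
t 9.97 TCP sh [-87.6   1.7  95.1] yawerr 0.0019 F [-6.2  0.8  5.5] w 0.0876
toolaxes in sh [[-0.005, 0.002, -1.0], [0.0, -1.0, -0.002], [-1.0, -0.0, 0.005]]
```

View pics/s7.png

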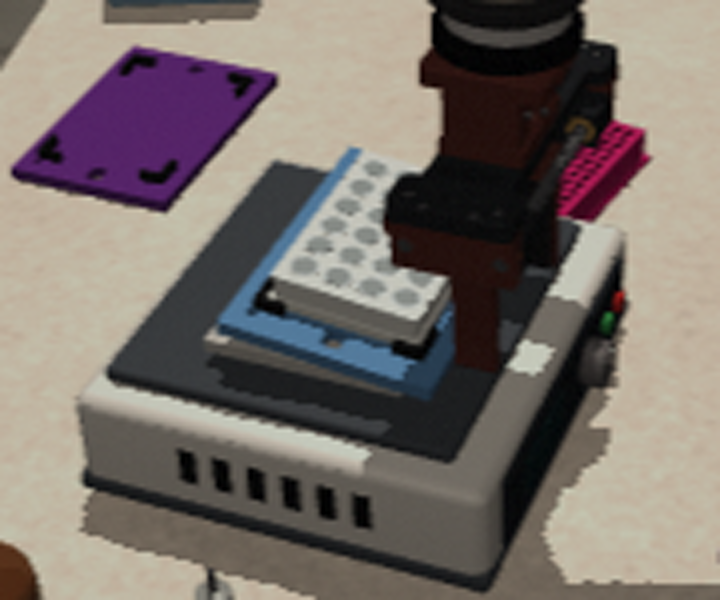

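View pics/w7.png

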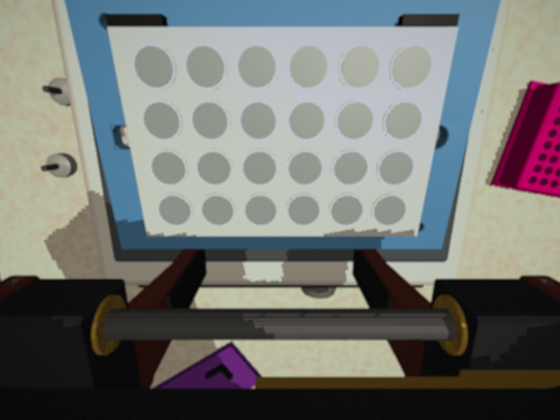

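>>> {"method": "jog_arm", "body": {
  "rows": [
    [1,-0.004,0,-0.008,0,0,0],
    [1,-0.004,0,-0.016,0,0,0],
    [1,-0.004,0,-0.024,0,0,0],
    [1,-0.004,0,-0.032,0,0,0],
    [1,-0.004,0,-0.036,0,0,0]
  ]
}}

```text
clock: 10.7
tool_pos: [0.5222, 0.0857, 0.0961]
orientation: [-2.109, 0.212, 2.123]
contact_force: [-7.4, 0.9, 3.6]
width: 0.0879
```

```bash
python3 - <<'E'
from meas import *
tcp()
c=cap('wrist');cv2.imwrite('pics/w8.png',c['img'])
c=cap('top');crop(c,205,140,365,285,4,'t8.png')
E
```

```text
t 10.7 TCP sh [-79.2   1.7  96.1] yawerr 0.0019 F [-7.4 -0.6  3.6] w 0.0879
toolaxes in sh [[-0.007, 0.002, -1.0], [-0.0, -1.0, -0.002], [-1.0, 0.0, 0.007]]
```

View pics/w8.png

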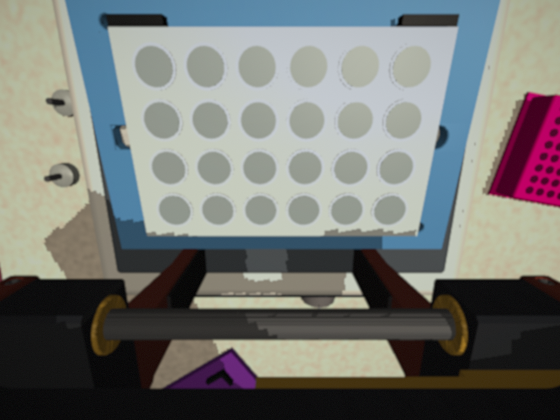

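View pics/t8.png

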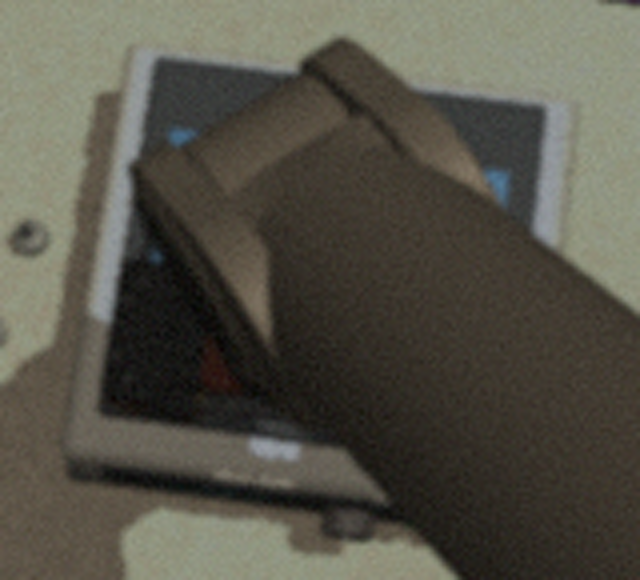

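>>> {"method": "jog_arm", "body": {
  "rows": [
    [1,0,0,-0.005,0,0,0],
    [1,0,0,-0.01,0,0,0],
    [1,0,0,-0.015,0,0,0],
    [1,0,0,-0.02,0,0,0],
    [1,0,0,-0.024,0,0,0],
    [1,0,0,-0.028,0,0,0],
    [1,0,0,-0.028,0,0,0]
  ]
}}

```text
clock: 11.68
tool_pos: [0.5288, 0.0844, 0.0961]
orientation: [-2.108, 0.212, 2.123]
contact_force: [-5.1, 1.0, 3.3]
width: 0.0878
```

```bash
python3 - <<'E'
from meas import *
tcp()
c=cap('wrist');cv2.imwrite('pics/w9.png',c['img'])
c=cap('side');crop(c,165,130,345,280,4,'s9.png')
E
```

```text
t 11.68 TCP sh [-72.4   1.8  96.1] yawerr 0.002 F [-5.2 -0.1  3.3] w 0.0878
toolaxes in sh [[-0.007, 0.002, -1.0], [-0.0, -1.0, -0.002], [-1.0, 0.0, 0.007]]
```

View pics/w9.png

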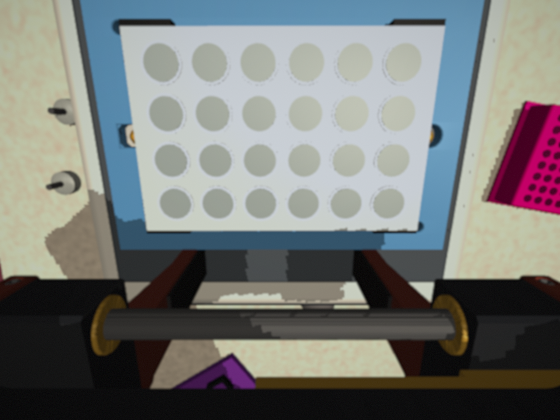

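View pics/s9.png

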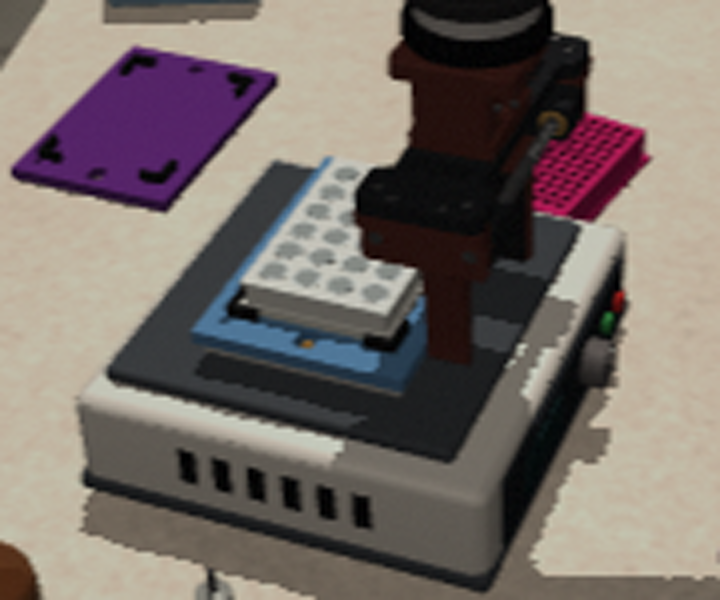

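The picture changed as a drop would: the platform now looks flat, with brass visible in both holes at about (131,135) and (433,135). I'll back off and check.

>>> {"method": "jog_arm", "body": {
  "rows": [
    [1,0,0,0.04,0,0,0],
    [1,0,0,0.1,0,0,0],
    [1,-0.2,0,0.14,0,0,0],
    [1,-0.4,0,0.14,0,0,0],
    [1,-0.58,0,0.14,0,0,0],
    [1,-0.58,0,0.14,0,0,0],
    [1,-0.58,0,0.14,0,0,0]
  ]
}}

```text
clock: 12.65
tool_pos: [0.4947, 0.091, 0.2407]
orientation: [-2.108, 0.213, 2.124]
contact_force: [0.1, -0.8, 0.1]
width: 0.0877
```

```bash
python3 - <<'E'
from meas import *
tcp()
c=cap('wrist');crop(c,130,0,430,220,2.6,'w10.png')
plat(c,(140,10,420,230))
c=cap('side');crop(c,165,130,345,280,4,'s10.png')
E
```

```text
t 12.65 TCP sh [-107.1    1.3  240.7] yawerr 0.0019 F [ 0.2 -0.8  0.1] w 0.0877
toolaxes in sh [[-0.007, 0.002, -1.0], [-0.001, -1.0, -0.002], [-1.0, 0.001, 0.007]]
quad [[178.7, 18.0], [380.0, 18.0], [368.1, 157.0], [190.2, 157.0]]
platform in shaker [ 0.9  0.4 98.6] yaw,pitch,roll [ 0.002 -0.005 -0.002]
reproj [[-0.09, 0.03], [-0.0, 0.05], [0.07, 0.01], [0.04, -0.1]]
corners on plane .11 [[59.8, 87.5], [60.2, -86.6], [-58.6, -86.6], [-59.0, 87.2]]
```

View pics/w10.png

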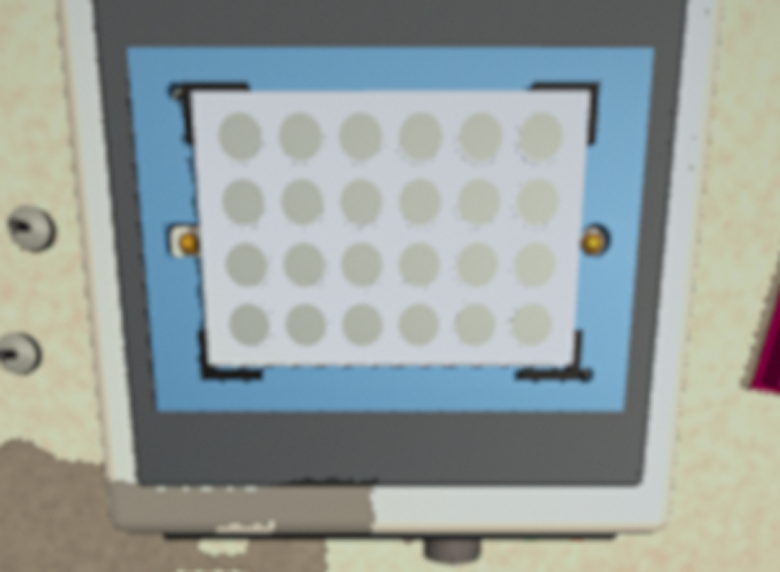

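View pics/s10.png

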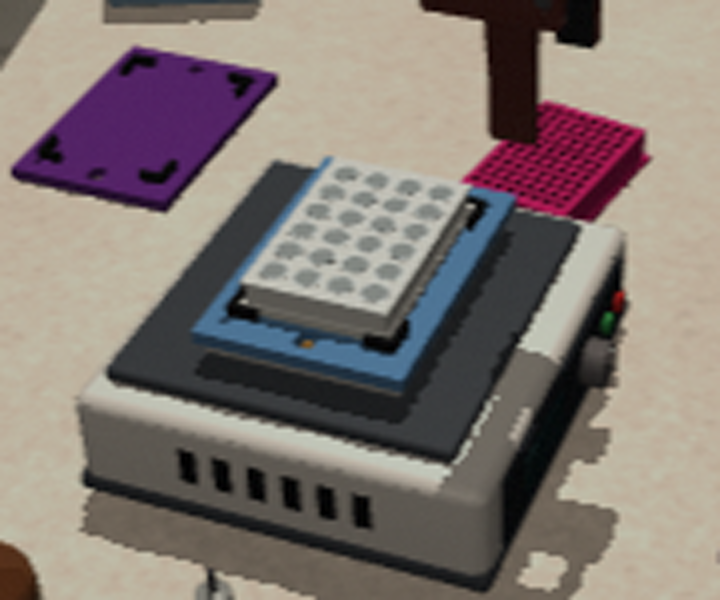

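The platform lies flat with both brass pins standing in their holes, at about (188,242) and (594,242) in the crop. The plate is still between its guides and the thumbscrews and rack look untouched, so I'm handing in.

```bash
python3 - <<'E'
from h import *
print(manip.hand_in())
E
```

```text
the job is handed in; nothing more can be done
None
```

The platform is seated: it dropped over both locating pins and lies flat on the table. I handed the job in at about 13 s of the allowed 64 s.

**What I did:** With the fingers shut, I nudged the +y end of the platform about 6 mm in the −y direction. I then opened the fingers and pushed its front edge with both fingertips, about 25 mm in +x, until it dropped. I did not grip or lift it, or touch the culture plate. The forces I read while pushing stayed below about 11 N.

**Last checks:**
- **Position:** within 1 mm of the table centre (x +0.9 mm, y +0.4 mm), against about 28 mm of play-free travel needed at the start.
- **Level and turn:** tilt 0.005 rad, down from about 0.10, and turn 0.002 rad.
- **Height:** it measured 98.6 mm where 100 mm is expected. That difference is within the camera's 2 mm calibration.
- **Pins:** brass is visible in both holes.
- **Culture plate:** it is still between its corner guides.
- **Bystanders:** the thumbscrews and tube rack look unmoved. The bottle was only partly in view in the last pictures, so I did not check it at the end. The arm never went near it at low height.

While pushing the front edge, I read an unexpected 3 to 7 N upward force on the fingers. I raised the fingertips about 3 mm. The force eased but stayed at 3 to 5 N, and I carried on. No check failed.

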